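# Back off the shuttle's locking collar and push the sample home

### The arm

A 7-joint arm with a two-finger parallel gripper is mounted at the origin on the work surface. World frame = base frame: x ahead of the robot, y to its left, z up, the work surface at z = 0. Lengths are in m, angles in rad, forces in N, time in s.
With the tool pointing down it reaches from about 0.35 to 0.9 m from the base axis. Payload 8.1 kg.
Tool frame: the origin (TCP) lies on the centre line of the jaws, within the pads' length; the fingertips stand 22 mm ahead of it and the grasp point (between the pads) lies 3 mm ahead of it; z points along the fingers, y is the direction in which the jaws open and shut (so a half turn about z gives the same grasp; the last joint's range is limited). The gripper opens to 92 mm and grips with 3 to 60 N. Pads are 19 mm wide; open, the fingers measure 130 mm over their backs; the gripper's body (75 mm by 190 mm) begins 47 mm behind the grasp point.
Start: joints at [-1.358, 0.434, 0.025, 1.573, -0.012, 1.134, -0.075], TCP at [0.194, 0.594, 0.249] pointing down, gripper open.
Joint ranges: [-2.62, 2.62], [-0.44, 2.09], [-1.27, 1.32], [0.08, 2.57], [-1.32, 4.46], [0.12, 2], [-2.74, 2.74]. Speed limits (rad/s): [2.22, 2.22, 3.01, 3.01, 3.14, 3.14, 3.14].

### API

Orientations are given as a rotation vector (axis times angle).
In Python, from cell import arm gives the robot as it stands.
- The arm moves only by the shell command python3 -m pendant 'ROWS' [FORCE]. ROWS is JSON, a list that holds one entry, the list of rows, each a list of 7 numbers: the shift along the tool's x, y, z in units of 0.04 m (1.0 is 0.04 m), then the turn, a rotation vector about the tool's x, y, z in units of 0.08 rad (1.0 is 0.08 rad), then the closure, from 0 (fully open) to 1 (shut). In form: [[[tx, ty, tz, ax, ay, az, fingers], ...]]. A call has 1 to 20 rows; each row shifts and turns the commanded pose from where the row before left it, along the tool's axes as they then stand; what a row does not reach is not made up. A row lasts 1/12 s, in which the tool goes at most 41.7 mm and 7.16 degrees, less where a joint would pass 70% of its speed; a pose out of reach is approached as far as the arm can. A call with a number of a shift or a turn outside -1 to 1 is refused whole. A call with a gripper value outside its range is refused whole. The fingers move at their own pace and stop on an object; FORCE is the grip in N (left out, the last holds). Time passes only in rows, so rows that do not move let the fingers close. It gives the time, the measured TCP pose, the force and the opening at its end, in the units of the state.
- arm.observe(): the state, without advancing time (a new reading comes with each control period).
- arm.get_image(name): name is "scene" or "side" or "wrist"; returns a dict with "img" (420x560x3 uint8, red, green, blue), "z_map" (420x560 float32, m along the optical axis (not along the pixel's ray), 0 where there is no reading), "K" (3x3 intrinsics, pixels), "R" (3x3) and "t" (3): a world point X has camera coordinates R X + t. Camera axes: x right, y down, z forward; pixel columns grow to the right and rows downward; lengths in m; the calibration is good to about 2 mm. A picture is of the moment at which its call begins.
- arm.sign_off(): hands the job in, once; it reports no verdict.
The state is a dict: "clock": time; "joints": joint angles; "dq": joint speeds; "joint_efforts": joint torques, N m; "position": TCP position; "ee_rot": TCP orientation; "force": force on the tool from outside, world axes, zero at the start; "ft_torque": the same for the moment, N m; "width": opening from 0.0 (shut) to 1.0 (fully open).
Only numpy, scipy, OpenCV 4.12 (cv2) and the standard library are available. Lean on these libraries where they do the work, as an engineer would, in place of code of your own. Each camera call takes 0.05 s, during which the arm holds its last target.

### The job

Without gripping or lifting anything, roll a fingertip along the knurled rim of the big locking collar to loosen it counterclockwise (seen from above), until the pip on its top, which starts just past the pointer bar on the hub, has come round to that bar for the second time (just under two full turns), and stop there. Then push the shuttle's upright tab with a fingertip until the shuttle is fully home against the stop inside the beige housing. Leave the objective, the slide box and the jar where they stand, and finish clear of everything.

Things in the scene. Friction and masses are not known exactly. Their poses are not given: they have to be found in the camera images.
- station: Fixed aluminium base plate 325 x 120 x 12 mm. Origin: on the table top, on the collar's vertical axis. x is the direction in which the shuttle slides home, towards the beige housing; z up. Plate x -140 to +185 mm, y -60 to +60. Two guide rails (top 24 mm above the table) x -75 to +92, |y| 25.5 to 36. A bridge under the collar (x -26 to +26, y -40 to +40) has its top at 34 mm.
- collar_axis (a point): Fixed point on the collar's axis, 46 mm above the table: mid-height of the rim when tight. Collar: steel ring 90.6 mm across its 36 upright knurl ridges (1.8 mm proud), 20 mm high, lower edge 36 mm above the table when tight; it rises 5 mm per turn. Inside it a fixed hub, radius 20.5 mm, top at 67 mm, carries the pointer bar: thin, dark, 16 mm long, pointing from the axis to the station's +x.
- collar (a joint): Turn of the collar in rad, positive counterclockwise seen from above (loosening). 0: tight, pip at the pointer bar; 6.28: one turn; 12.57: two turns, pip at the bar for the second time; end stop at 17.3. Starts at 0.4 to 1.4. Friction of 0.05 N m (1.1 N at the rim): it stays where left. A pin on the collar locks the shuttle; it comes free after 1.6 turns.
- collar_pip (a point): Top centre of the pip, a dark round stud of 9 mm diameter standing 4 mm above the collar's top face, 36 mm from the axis; it goes round and rises with the collar.
- housing_front (a point): Fixed point: middle of the beige housing's front face at the top edge, at station x = 92 mm, 78 mm above the table. The housing is 93 mm long (x), 120 mm wide and 78 mm high (84 at the round cap on top), with a port 51 mm wide at the bottom for the shuttle and the stop inside it.
- shuttle_tab (a point): Middle of the outer face (away from the housing) of the shuttle's upright tab, 42 mm above the table; the tab is 46 mm wide, 10 thick, from 22 to 60 mm above the table. It starts at station x = -110 mm and is at -65 mm when home against the stop (45 mm of travel along x). Shuttle: loose aluminium plate 185 x 48 x 10 mm, 0.2 to 0.4 kg, in the guide with 1.5 mm side play; 1 to 3 N moves it.
- objective: Bystander: upright dark steel microscope objective, 32 mm across, 46 mm high, 130 to 170 mm to one side (+y) of the collar. Origin at the centre of its underside.
- slide_box: Bystander: grey plastic slide box 85 x 35 x 30 mm, on the station's -y side. Origin at the centre of its underside.
- jar: Bystander: small amber jar with white cap, 44 mm across, 55 mm high, on the station's +y side beside the housing. Origin at the centre of its underside.
There are look-alikes about, which are no part of the job. There is more than one size of the part that bears shuttle_tab; the job needs the smallest.

How it is judged:
On the way, in this order (a step that is already met when the one before it is completed fails the run):
1. the collar is loosened so that the pip is at the pointer bar for the second time (two full turns from tight, within 0.4 rad), the shuttle still unmoved (value of joint collar between 12.166 and 12.966 rad and x of shuttle_tab in the frame of station below -0.1 m), for 0.2 s.
2. the shuttle is pushed home, to within 4 mm of its stop (x of shuttle_tab in the frame of station above -0.069 m), for 0.2 s.
At the end, for the whole second after the job is handed in: The collar stands two full turns from tight (12.57 rad, within 0.4 rad), the shuttle rests flat in its guide within 4 mm of its stop, and both are still (value of joint collar between 12.166 and 12.966 rad and x of shuttle_tab in the frame of station above -0.069 m and linear speed of shuttle below 0.01 m/s and velocity of joint collar between -0.1 and 0.1 rad/s and z of shuttle_tab in the frame of station below 0.047 m); the robot touches nothing.
It fails at once if the objective lens is moved more than 25 mm, lifted or knocked over (distance of objective from where it was at the start of the episode above 0.025 m or angle between objective's own z axis and vertical above 0.5 rad).
It fails at once if the slide box is moved more than 25 mm, lifted or knocked over (distance of slide_box from where it was at the start of the episode above 0.025 m or angle between slide_box's own z axis and vertical above 0.5 rad).
It fails at once if the jar is moved more than 25 mm, lifted or knocked over (distance of jar from where it was at the start of the episode above 0.025 m or angle between jar's own z axis and vertical above 0.5 rad).
It fails at once if the shuttle is lifted out of its guide (z of shuttle_tab in the frame of station above 0.058 m).
It fails at once if the shuttle is pulled back towards the tab side (x of shuttle_tab in the frame of station below -0.118 m).
It also fails if it takes over 67 s, if anything falls off the work surface, if the arm or the gripper's body presses on something with over 40 N, if the wrist force passes 120 N, or if a joint passes its speed limit or range.

## Working session

There is one attempt and no reset: what is moved stays moved. The work goes in short steps, Python scripts to look and compute and a shell command to move; the robot and the scene stay as the last step left them, time stands still between calls to the robot, and variables do not carry over. Pictures are saved under pics/ and viewed, and the job is handed in when it is done.

```bash
mkdir -p pics; ls
cat > h.py <<'E'
import numpy as np, cv2
from cell import arm
def snap(n,fn):
    d=arm.get_image(n); cv2.imwrite(fn,d["img"][:,:,::-1]); np.savez(fn.replace('.png','.npz'),**d); return d
def pt(d,u,v,z=None):
    K,R,t=d["K"],d["R"],d["t"]; r=R.T@np.linalg.inv(K)@np.array([u,v,1.]); c=-R.T@t
    if z is None: return c+r*d["z_map"][int(v),int(u)]
    return c+r*(z-c[2])/r[2]
def px(d,X):
    p=d["K"]@(d["R"]@np.array(X)+d["t"]); return p[:2]/p[2]
E
python3 - <<'E'
from h import *
for n in("scene","side","wrist"):
    d=snap(n,f"pics/{n}0.png"); print(n,-d["R"].T@d["t"])
print(arm.observe())
E
```

```text
pics
scene [1.22516586 0.28161058 0.63006022]
side [ 0.24492567 -0.71893175  0.60175353]
wrist [0.12777569 0.61518376 0.38324613]
{'clock': 0.15, 'joints': array([-1.35759956,  0.43504179,  0.02497289,  1.57385958, -0.01161702,
        1.1340016 , -0.07509874]), 'dq': array([ 2.23893297e-05, -1.37166791e-03,  1.41168836e-03, -3.77707910e-03,
       -1.38990988e-04, -8.65564777e-04, -1.69588531e-03]), 'joint_efforts': array([ 1.76575573e-03, -6.68261218e+01,  9.85870287e-01, -3.14694786e+01,
       -6.05021976e-02,  3.92417936e-02,  1.18102066e-04]), 'position': array([0.19403568, 0.59374873, 0.24814938]), 'ee_rot': array([-4.94092503e-01, -3.10240048e+00,  1.82440340e-03]), 'force': array([ 0.32994894, -0.55912049, -0.27442539]), 'ft_torque': array([ 0.02643971,  0.00567807, -0.03108901]), 'width': 1.0003163368405532}
```

View pics/scene0.png

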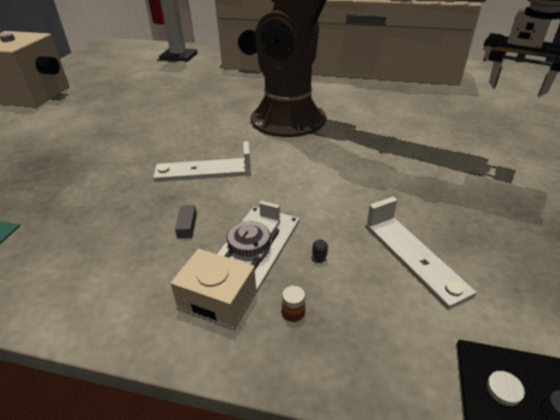

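View pics/side0.png

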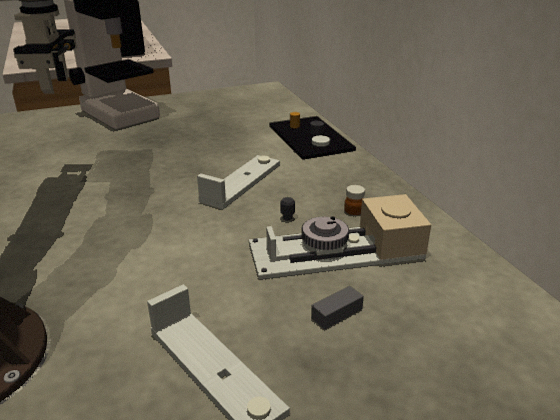

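View pics/wrist0.png

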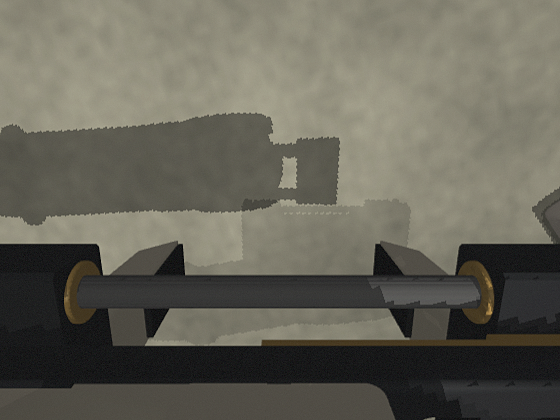

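The shuttle tab could be one of three:
- The tab in the station: scene (270,211), side (271,243).
- A loose plate with a tab at scene (246,155) / side (169,310).
- A loose plate with a tab at scene (382,211) / side (211,190).

The one in the guide under the collar fits, being the smallest and mounted in the station. I'll confirm it in a crop.

Run:
```python
from h import *
a=cv2.imread("pics/scene0.png")[190:330,165:325]; b=cv2.imread("pics/side0.png")[180:285,235:440]
cv2.imwrite("pics/c_scene.png",cv2.resize(a,None,fx=4,fy=4,interpolation=cv2.INTER_CUBIC))
cv2.imwrite("pics/c_side.png",cv2.resize(b,None,fx=3.8,fy=3.8,interpolation=cv2.INTER_CUBIC))
```

```text
(no output)
```

View pics/c_scene.png

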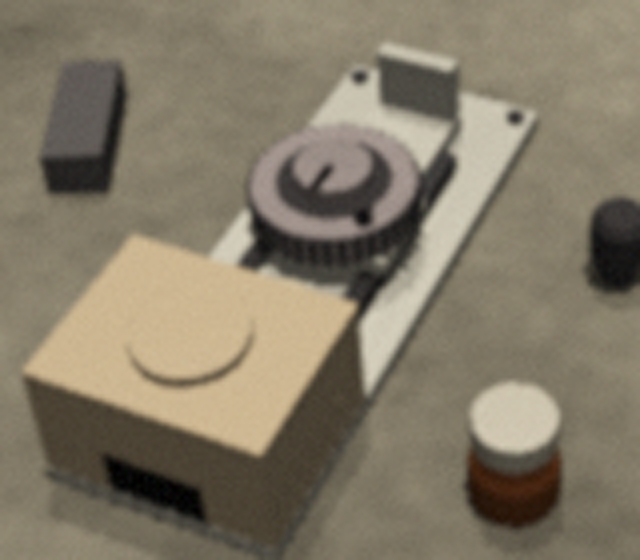

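View pics/c_side.png

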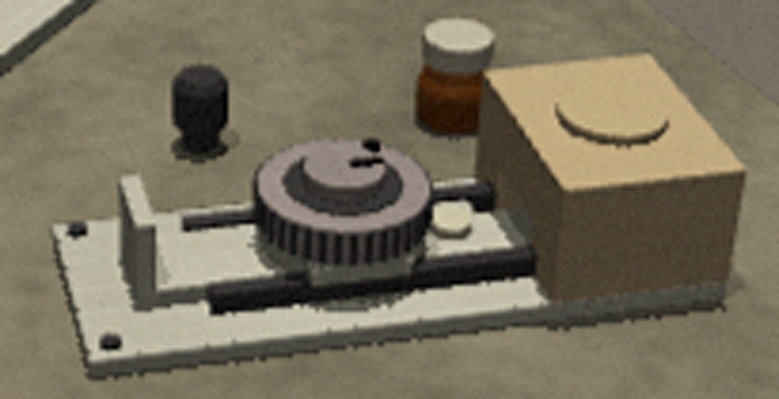

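Run:
```python
from h import *
from scipy.optimize import least_squares
S=dict(np.load("pics/scene0.npz"));D=dict(np.load("pics/side0.npz"))
s=lambda x,y:(x/4+165-.37,y/4+190-.37); q=lambda x,y:(x/3.8+235-.37,y/3.8+180-.37)
L=[(S,s(137,237),(92,-60,78)),(S,s(355,308),(92,60,78)),(S,s(27,373),(185,-60,78)),(S,s(262,455),(185,60,78)),
(S,s(537,118),(-140,60,12)),(S,s(336,165),(0,0,67)),
(D,q(483,72),(92,60,78)),(D,q(655,55),(185,60,78)),(D,q(742,170),(185,-60,78)),(D,q(562,188),(92,-60,78)),(D,q(52,225),(-140,60,12)),(D,q(345,162),(0,0,67)),(D,q(88,362),(-140,-60,12))]
W=np.array([pt(d,*uv,P[2]/1e3)[:2] for d,uv,P in L]);P=np.array([l[2] for l in L])[:,:2]/1e3
for sel,n in((slice(0,6),'scene'),(slice(6,13),'side'),(slice(0,13),'all')):
    f=lambda p:(np.stack([p[0]+np.cos(p[2])*P[sel,0]-np.sin(p[2])*P[sel,1],p[1]+np.sin(p[2])*P[sel,0]+np.cos(p[2])*P[sel,1]],1)-W[sel]).ravel()
    r=least_squares(f,[.6,.2,-.3],loss='soft_l1',f_scale=.003);print(n,r.x,(f(r.x).reshape(-1,2)*1e3).round(1).tolist())
p=r.x;c,sn=np.cos(p[2]),np.sin(p[2])
def st(X): X=X[:2]-p[:2];return (np.array([c*X[0]+sn*X[1],-sn*X[0]+c*X[1]])*1e3).round(1)
# pip, tab outer top edge, bystanders
for nm,d,uv,z in(("pip S",S,s(364,215),.061),("pip D",D,q(372,145),.061),("tab top D",D,q(122,180),.06),("tab top D2",D,q(140,224),.06),("tab S",S,s(380,47),.06),("tab S2",S,s(457,60),.06),("obj S",S,s(617,212),.046),("obj D",D,q(200,80),.046),("jar S",S,s(515,415),.055),("jar D",D,q(458,38),.055),("box S",S,s(95,80),.03)):
    X=pt(d,*uv,z);x=st(X);print(nm,X[:2].round(3),x,np.degrees(np.arctan2(x[1],x[0])).round(1) if 'pip' in nm else '')
np.save("pose.npy",p)
o=arm.observe();print(o["position"],cv2.Rodrigues(o["ee_rot"])[0].round(3).tolist())
```

```text
scene [ 0.63462007  0.0615311  -0.16876394] [[-0.0, -1.4], [-1.2, 1.9], [1.4, -2.2], [2.0, 0.6], [-5.3, 1.7], [0.8, -0.6]]
side [ 0.63291362  0.05918763 -0.16850481] [[0.6, 0.9], [-2.3, 2.0], [2.1, -0.8], [0.1, -2.4], [0.3, 1.0], [-1.9, -3.0], [0.8, 1.5]]
all [ 0.63365622  0.06027285 -0.16743872] [[-0.9, -2.5], [-2.3, 0.8], [0.5, -3.2], [1.0, -0.4], [-6.4, 0.3], [-0.1, -1.9], [1.3, 2.1], [-1.6, 3.3], [2.9, 0.5], [0.9, -1.2], [0.9, 1.9], [-1.1, -1.9], [1.6, 2.4]]
pip S [0.66  0.084] [22.1 28.2] 51.9
pip D [0.659 0.081] [21.7 24.7] 48.7
tab top D [0.529 0.097] [-109.5   18.8] 
tab top D2 [0.523 0.056] [-108.   -22.2] 
tab S [0.526 0.055] [-105.3  -23.5] 
tab S2 [0.528 0.1  ] [-110.6   21.4] 
obj S [0.615 0.205] [-42.5 139.4] 
obj D [0.612 0.201] [-44.8 135.2] 
jar S [0.762 0.183] [106.5 142.9] 
jar D [0.76  0.178] [105.2 137.6] 
box S [ 0.555 -0.111] [ -49.5 -182. ] 
[0.19403568 0.59374873 0.24814938] [[-0.951, 0.311, -0.0], [0.311, 0.951, -0.001], [-0.0, -0.001, -1.0]]
```

The crop shows the station's shuttle with its tab at scene crop (418,80) and the pip at crop (364,215). The tab is at station x ≈ -109 mm, as stated. The pip is at about 50° (0.88 rad), so roughly 11.7 rad are needed. Next I align the tool with the station, close the fingers and move to the free +y side.

```bash
python3 -m pendant '[[[0,0,0,0,0,-0.9,1],[0,0,0,0,0,-0.95,1],[-0.75,-0.5,0,0,0,0,1],[-0.75,-0.5,0,0,0,0,1],[-0.75,-0.5,0,0,0,0,1],[-0.75,-0.5,0,0,0,0,1],[-0.75,-0.5,0,0,0,0,1],[-0.75,-0.5,0,0,0,0,1],[-0.75,-0.5,0,0,0,0,1],[-0.75,-0.5,0,0,0,0,1],[-0.75,-0.5,0,0,0,0,1],[-0.75,-0.5,0,0,0,0,1],[-0.75,-0.5,0,0,0,0,1],[-0.75,-0.5,0,0,0,0,1],[-0.75,-0.5,0,0,0,0,1],[-0.75,-0.5,0,0,0,0,1],[-0.75,-0.5,0,0,0,0,1],[-0.75,-0.5,0,0,0,0,1],[-0.75,-0.5,0,0,0,0,1],[-0.75,-0.5,0,0,0,0,1]]]' 20
cat >> h.py <<'E'
P0=np.load("pose.npy")
def st(X):
    X=np.array(X);c,s=np.cos(P0[2]),np.sin(P0[2]);d=X[:2]-P0[:2];return np.array([c*d[0]+s*d[1],-s*d[0]+c*d[1]])*1e3
def rep():
    o=arm.observe();c,s=np.cos(P0[2]),np.sin(P0[2]);f=o["force"];R=cv2.Rodrigues(o["ee_rot"])[0]
    print("t",round(o["clock"],2),"st",st(o["position"]).round(1),"z",(o["position"][2]*1e3).round(1),"Fst",np.round([c*f[0]+s*f[1],-s*f[0]+c*f[1],f[2]],1),"yaw_y-st",round(np.degrees(np.arctan2(R[1,1],R[0,1])-P0[2])-90,2),"zax",R[:,2].round(3),"w",round(o["width"],3))
E
python3 -c "
from h import *
rep(); snap('scene','pics/s1.png');snap('side','pics/d1.png');snap('wrist','pics/w1.png')"
```

```text
clock: 1.82
position: [0.6673, 0.1475, 0.2484]
ee_rot: [-0.263, -3.13, 0.0]
force: [0.6, 0.7, 0.7]
width: 0.003
t 1.82 st [18.6 91.6] z 248.4 Fst [0.4 0.8 0.7] yaw_y-st -0.01 zax [-0. -0. -1.] w 0.003
```

```bash
python3 -c "
import cv2,numpy as np
a=cv2.imread('pics/s1.png');b=cv2.imread('pics/w1.png')
cv2.imwrite('pics/sw1.png',cv2.resize(np.hstack([a,b]),(800,300),interpolation=cv2.INTER_AREA))"
```

```text
(no output)
```

View pics/sw1.png

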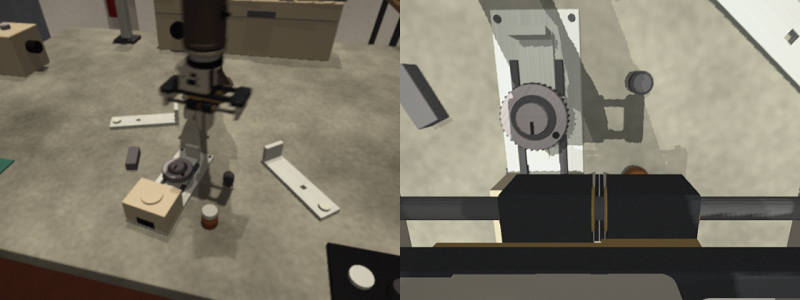

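View pics/d1.png

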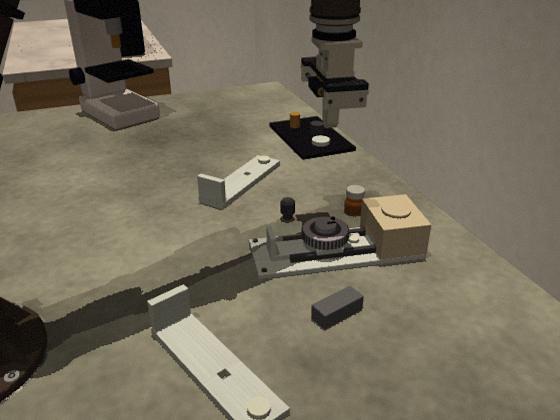

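Top view from the wrist camera: the collar is at around (186,164) in full-size pixels, and the pointer bar points down, which is station +x. I'll refine the axis and pip angle from it.

```bash
python3 -c "
from h import *
b=cv2.imread('pics/w1.png')[90:260,110:280]
cv2.imwrite('pics/w1c.png',cv2.resize(b,None,fx=3.5,fy=3.5,interpolation=cv2.INTER_CUBIC))"
```

```text
(no output)
```

View pics/w1c.png

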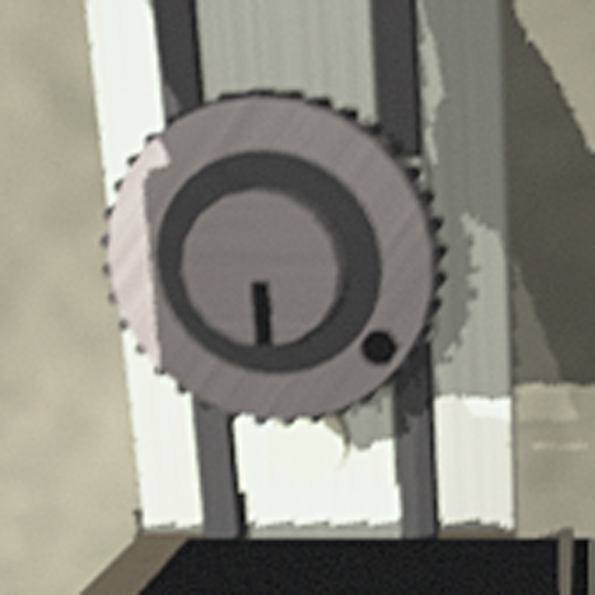

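```bash
python3 -c "
from h import *
d=dict(np.load('pics/w1.npz'));g=lambda x,y:(x/3.5+110-.36,y/3.5+90-.36)
h=pt(d,*g(261.5,267),.067);c=pt(d,*g(273,256),.0565);p=pt(d,*g(380,348),.0608)
b1=pt(d,*g(259,283),.067);b2=pt(d,*g(264,345),.067)
print(h,st(h),c,st(c),p,st(p)); v=p-h;print(np.degrees(np.arctan2(v[1],v[0])),np.hypot(*v[:2]))
v=p-c;print(np.degrees(np.arctan2(v[1],v[0])),np.hypot(*v[:2]))
v=b2-b1;print(np.degrees(np.arctan2(v[1],v[0])),np.hypot(*v[:2]))
print(pt(d,*g(120,10)), pt(d,*g(530,470)))
e1=pt(d,*g(88,10),.012);e2=pt(d,*g(141,520),.012);v=e2-e1;print('edge',np.degrees(np.arctan2(v[1],v[0])),st(e1),st(e2))
e1=pt(d,*g(504,10),.012);e2=pt(d,*g(513,520),.012);v=e2-e1;print('edge',np.degrees(np.arctan2(v[1],v[0])),st(e1),st(e2))
"
```

```text
[0.63094262 0.06084554 0.067     ] [-2.77109262  0.11244643] [0.62962325 0.06147778 0.0565    ] [-4.17737964  0.51596099] [0.65818568 0.08490404 0.0608    ] [20.08144222 28.37473637]
41.44789658187009 0.03634550015630494
39.35782129262604 0.03694051710218372
-9.564867838566766 0.016344929357175627
[0.557022   0.02249987 0.01137697] [7.17092574e-01 1.11130333e-01 2.08844252e-04]
edge -9.963125265150845 [-69.32118465 -58.98333594] [ 85.79118942 -59.98392053]
edge -10.133853623707767 [-68.15362579  60.41371174] [86.73268569 58.95303007]
```

```bash
python3 -m pendant '[[[0.15,0,0.8,0,0,0,1],[0.15,0,0.8,0,0,0,1],[0,0,0.8,0,0,0,1],[0,0,0.8,0,0,0,1],[0,0,0.8,0,0,0,1],[0,0,0.65,0,0,0,1],[0,-0.2,0,0,0,0,1],[0,-0.2,0,0,0,0,1],[0,0,0,0,0,0,1]]]'; python3 -c "
from h import *
rep(); snap('side','pics/d2.png')"
```

```text
clock: 2.72
position: [0.6524, 0.1328, 0.0644]
ee_rot: [0.266, 3.129, -0.002]
force: [-0.3, -1.0, 1.2]
width: 0.005
t 2.72 st [ 6.4 74.6] z 64.4 Fst [-0.1 -1.   1.2] yaw_y-st -0.13 zax [ 0.001 -0.001 -1.   ] w 0.005
```

View pics/d2.png

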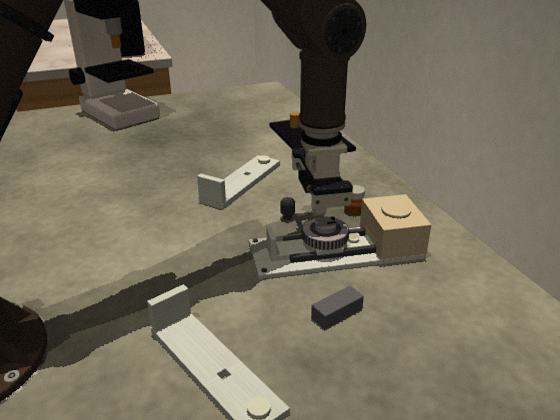

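The side view shows the fingertips at (325,220), down beside the rim on the far (+y) side and clear of the objective and jar. Now I approach slowly until they touch.

```bash
python3 -m pendant '[[[0,-0.05,0,0,0,0,1],[0,-0.05,0,0,0,0,1],[0,-0.05,0,0,0,0,1],[0,0,0,0,0,0,1]]]'; python3 -c "
from h import *
rep()";  python3 -m pendant '[[[0,-0.05,0,0,0,0,1],[0,-0.05,0,0,0,0,1],[0,0,0,0,0,0,1]]]'; python3 -c "
from h import *
rep()"
```

```text
clock: 3.1
position: [0.6512, 0.1288, 0.0635]
ee_rot: [0.264, 3.129, 0.0]
force: [-0.5, 0.4, 0.1]
width: 0.006
t 3.1 st [ 5.9 70.5] z 63.5 Fst [-0.6  0.3  0.1] yaw_y-st -0.05 zax [ 0.001  0.    -1.   ] w 0.006
clock: 3.35
position: [0.6502, 0.1247, 0.0627]
ee_rot: [-0.264, -3.13, 0.0]
force: [-0.9, -0.4, -0.2]
width: 0.002
t 3.35 st [ 5.5 66.3] z 62.7 Fst [-0.9 -0.5 -0.2] yaw_y-st -0.05 zax [-0. -0. -1.] w 0.002
```

```bash
for i in 1 2; do :; done; python3 -m pendant '[[[0,-0.05,0,0,0,0,1],[0,0,0,0,0,0,1]]]'; python3 -c "
from h import *
rep()";  python3 -m pendant '[[[0,-0.05,0,0,0,0,1],[0,0,0,0,0,0,1]]]'; python3 -c "
from h import *
rep()"; python3 -m pendant '[[[0,-0.05,0,0,0,0,1],[0,0,0,0,0,0,1]]]'; python3 -c "
from h import *
rep()"
```

```text
clock: 3.52
position: [0.6498, 0.1229, 0.0627]
ee_rot: [-0.264, -3.13, 0.0]
force: [0.3, 0.9, -1.2]
width: 0.004
t 3.52 st [ 5.5 64.4] z 62.7 Fst [ 0.2  0.9 -1.2] yaw_y-st -0.04 zax [-0. -0. -1.] w 0.004
clock: 3.68
position: [0.6495, 0.1209, 0.0627]
ee_rot: [-0.264, -3.13, 0.0]
force: [-0.4, -0.1, 0.8]
width: 0.002
t 3.68 st [ 5.5 62.4] z 62.7 Fst [-0.4 -0.2  0.8] yaw_y-st -0.04 zax [-0. -0. -1.] w 0.002
clock: 3.85
position: [0.6492, 0.1194, 0.0628]
ee_rot: [0.264, 3.131, 0.001]
force: [0.1, 1.0, 0.5]
width: 0.007
t 3.85 st [ 5.5 60.9] z 62.8 Fst [-0.1  1.   0.5] yaw_y-st -0.03 zax [ 0.  0. -1.] w 0.007
```

```bash
python3 -m pendant '[[[0,-0.05,0,0,0,0,1],[0,0,0,0,0,0,1]]]'; python3 -c "
from h import *
rep()";  python3 -m pendant '[[[0,-0.05,0,0,0,0,1],[0,0,0,0,0,0,1]]]'; python3 -c "
from h import *
rep();snap('wrist','pics/w3.png')"
```

```text
clock: 4.02
position: [0.6491, 0.119, 0.0629]
ee_rot: [0.262, 3.13, 0.003]
force: [1.5, 5.2, -0.5]
width: 0.006
t 4.02 st [ 5.4 60.4] z 62.9 Fst [ 0.6  5.4 -0.5] yaw_y-st 0.03 zax [ 0.001  0.002 -1.   ] w 0.006
clock: 4.18
position: [0.649, 0.1186, 0.063]
ee_rot: [0.26, 3.13, 0.006]
force: [0.6, 8.7, -1.7]
width: 0.004
t 4.18 st [ 5.4 60. ] z 63.0 Fst [-0.9  8.7 -1.7] yaw_y-st 0.09 zax [ 0.001  0.004 -1.   ] w 0.004
```

View pics/w3.png

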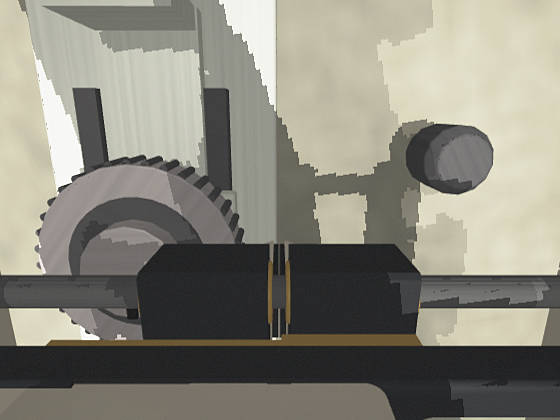

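Contact at about y = 60.7 mm with roughly 9 N of press. Now a rack stroke along the face, then the corner arc.

```bash
python3 -m pendant '[[[0.11,0,0,0,0,0,1],[0.11,0,0,0,0,0,1],[0.11,0,0,0,0,0,1],[0.11,0,0,0,0,0,1],[0.124,-0.008,0,0,0,0,1],[0.122,-0.022,0,0,0,0,1],[0.118,-0.037,0,0,0,0,1]]]'; python3 -c "
from h import *
rep();snap('wrist','pics/w4.png')"
```

```text
clock: 4.82
position: [0.6166, 0.1206, 0.0632]
ee_rot: [0.26, 3.13, 0.004]
force: [0.0, 6.1, 1.4]
width: 0.003
t 4.82 st [-26.9  56.6] z 63.2 Fst [-1.   6.   1.4] yaw_y-st 0.09 zax [ 0.001  0.002 -1.   ] w 0.003
```

View pics/w4.png

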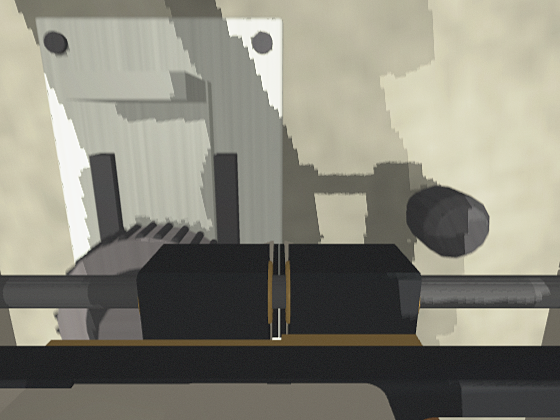

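```bash
cat > crop.py <<'E'
import sys;from h import *
fn=sys.argv[1]
S=snap('scene',f'pics/{fn}s.png');D=snap('side',f'pics/{fn}d.png')
a=S["img"][190:300,190:320,::-1];b=D["img"][195:285,245:400,::-1]
a=cv2.resize(a,(473,400),interpolation=cv2.INTER_CUBIC);b=cv2.resize(b,(689,400),interpolation=cv2.INTER_CUBIC)
o=np.vstack([cv2.resize(a,(355,300)),np.zeros((0,355,3),np.uint8)]);o=np.hstack([o,cv2.resize(b,(445,300))])
cv2.imwrite(f'pics/{fn}.png',o);rep()
E
python3 crop.py k1
```

```text
t 4.97 st [-27.6  56.2] z 63.1 Fst [-3.6  5.   3. ] yaw_y-st 0.07 zax [-0.     0.002 -1.   ] w 0.006
```

View pics/k1.png

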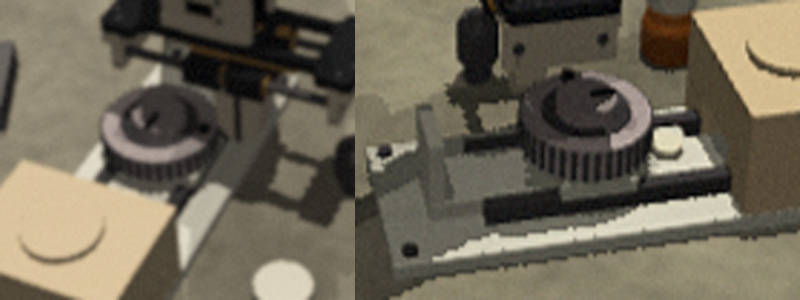

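The pip has moved to the far side, at side crop (568,73), so the collar is turning. I continue the arc and then run the -y straight on the tab side.

```bash
python3 -c "
from h import *
d=dict(np.load('pics/k1d.npz'));x=st(pt(d,319.2,216.9,.061));print(x,np.degrees(np.arctan2(x[1],x[0]+2.5)))"
python3 -m pendant '[[[0.113,-0.051,0,0,0,0,1],[0.106,-0.064,0,0,0,0,1],[0.098,-0.076,0,0,0,0,1],[0.088,-0.088,0,0,0,0,1],[0.077,-0.098,0,0,0,0,1],[0.064,-0.106,0,0,0,0,1],[0.051,-0.113,0,0,0,0,1],[0.037,-0.118,0,0,0,0,1],[0.022,-0.122,0,0,0,0,1],[0.008,-0.124,0,0,0,0,1]]]'; python3 crop.py k2
```

```text
[-2.8639669  33.18738248] 90.62833913745044
clock: 5.8
position: [0.5813, 0.0854, 0.0625]
ee_rot: [-0.262, -3.126, -0.001]
force: [-8.6, 5.1, 6.9]
width: 0.004
t 5.9 st [-56.   14.6] z 62.4 Fst [-9.7  0.3  9.4] yaw_y-st -0.06 zax [-0.005 -0.    -1.   ] w 0.007
```

View pics/k2.png

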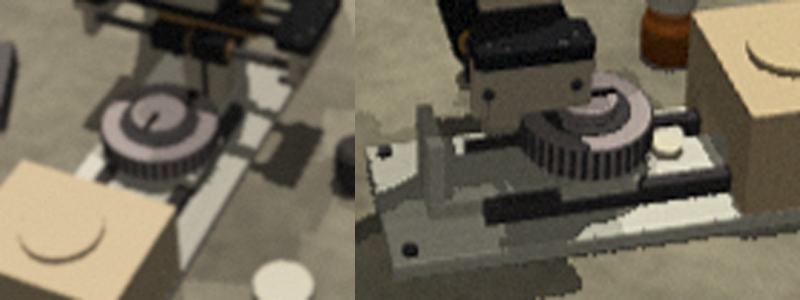

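```bash
python3 -m pendant '[[[0,-0.13,0,0,0,0,1],[0,-0.13,0,0,0,0,1],[0,-0.13,0,0,0,0,1],[0,-0.13,0,0,0,0,1],[0,-0.13,0,0,0,0,1],[0,-0.125,0,0,0,0,1],[-0.008,-0.124,0,0,0,0,1],[-0.022,-0.122,0,0,0,0,1],[-0.037,-0.118,0,0,0,0,1],[-0.051,-0.113,0,0,0,0,1]]]'; python3 crop.py k3
```

```text
clock: 6.73
position: [0.5775, 0.0333, 0.0623]
ee_rot: [-0.264, -3.126, 0.002]
force: [-6.6, -0.9, 5.1]
width: 0.003
t 6.83 st [-50.2 -37.2] z 62.3 Fst [-4.5 -3.   2.6] yaw_y-st -0.15 zax [-0.004 -0.002 -1.   ] w 0.004
```

View pics/k3.png

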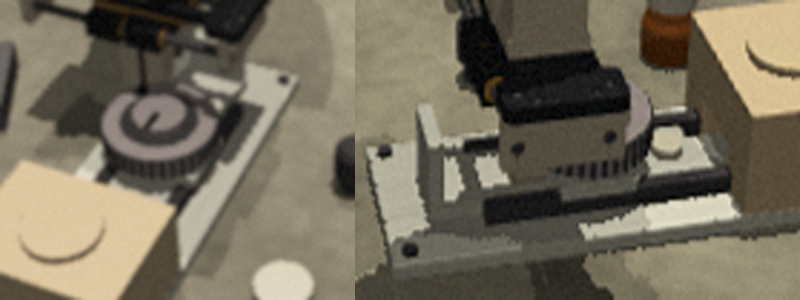

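```bash
python3 -m pendant '[[[-0.064,-0.106,0,0,0,0,1],[-0.076,-0.098,0,0,0,0,1],[-0.088,-0.088,0,0,0,0,1],[-0.098,-0.077,0,0,0,0,1],[-0.106,-0.064,0,0,0,0,1],[-0.113,-0.051,0,0,0,0,1],[-0.118,-0.037,0,0,0,0,1],[-0.122,-0.022,0,0,0,0,1],[-0.124,-0.008,0,0,0,0,1],[-0.12,0,0,0,0,0,1],[-0.12,0,0,0,0,0,1]]]'; python3 crop.py k4
```

```text
clock: 7.75
position: [0.6206, -0.001, 0.0627]
ee_rot: [-0.27, -3.128, 0.009]
force: [-3.2, -12.2, 4.9]
width: 0.007
t 7.85 st [ -1.7 -62.6] z 62.7 Fst [  2.  -11.8   3. ] yaw_y-st -0.3 zax [-0.001 -0.006 -1.   ] w 0.007
```

View pics/k4.png

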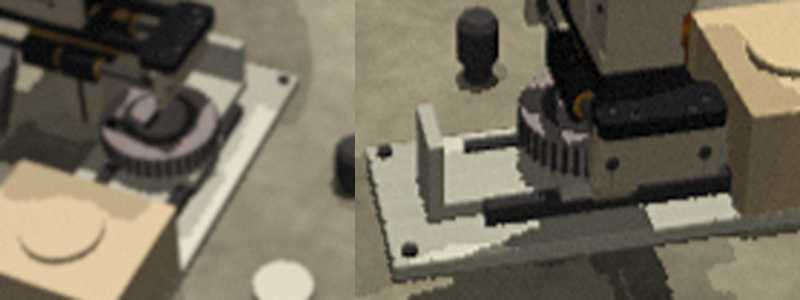

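```bash
python3 -c "
from h import *
d=dict(np.load('pics/k4s.npz'));x=st(pt(d,231,234.7,.065));print(x,np.degrees(np.arctan2(x[1],x[0]+2.5)))
cv2.imwrite('pics/k4z.png',cv2.resize(d['img'][215:260,220:280,::-1],None,fx=10,fy=10,interpolation=cv2.INTER_CUBIC))"
```

```text
[ 21.73358519 -27.31871579] -48.42476262336885
```

View pics/k4z.png

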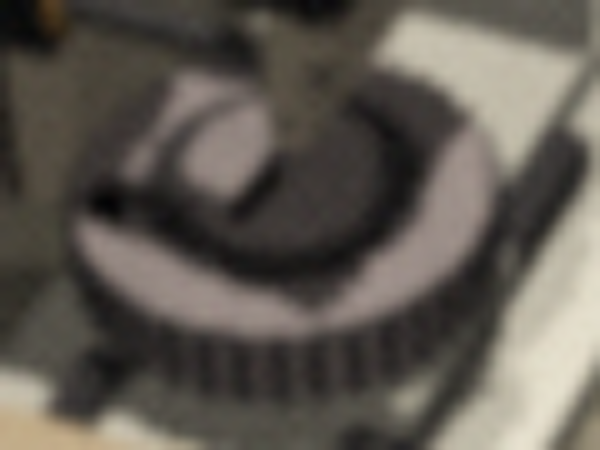

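The pip is at zoom (105,200), at 311°, so the collar has turned 4.54 rad without slip (now about 5.43 rad). Before entering the housing side, I check the height of the finger block.

```bash
python3 -c "
from h import *
d=dict(np.load('pics/k4d.npz'))
for cx,cy in((600,120),(600,190),(650,100),(650,170),(650,185),(650,192),(700,120),(700,180),(650,205)):
    u,v=245+(cx-355)/445*155,195+cy*.3;X=pt(d,u,v);print(cx,cy,st(X).round(),(X[2]*1e3).round())"
```

```text
600 120 [ -37. -152.] 149.0
600 190 [-11. -76.] 53.0
650 100 [  -6. -142.] 150.0
650 170 [  -6. -150.] 115.0
650 185 [ 35. -37.] 24.0
650 192 [ 35. -38.] 20.0
700 120 [  18. -158.] 145.0
700 180 [ 70. -38.] 23.0
650 205 [ 36. -38.] 10.0
```

```bash
python3 -m pendant '[[[-0.118,-0.025,0,0,0,0,1],[-0.118,0,0,0,0,0,1],[-0.124,0.008,0,0,0,0,1],[-0.122,0.022,0,0,0,0,1],[-0.118,0.037,0,0,0,0,1],[-0.113,0.051,0,0,0,0,1],[-0.106,0.064,0,0,0,0,1],[-0.098,0.076,0,0,0,0,1],[-0.088,0.088,0,0,0,0,1]]]'; python3 -c "
from h import *
rep()"
python3 -m pendant '[[[-0.077,0.098,0,0,0,0,1],[-0.064,0.106,0,0,0,0,1],[-0.051,0.113,0,0,0,0,1],[-0.037,0.118,0,0,0,0,1],[-0.022,0.122,0,0,0,0,1],[-0.008,0.124,0,0,0,0,1]]]'; python3 crop.py k5
```

```text
clock: 8.6
position: [0.6654, 0.0048, 0.0635]
ee_rot: [0.27, 3.126, -0.009]
force: [5.8, -10.3, 0.4]
width: 0.001
t 8.6 st [ 40.6 -49.4] z 63.5 Fst [ 7.4 -9.2  0.4] yaw_y-st -0.29 zax [ 0.004 -0.006 -1.   ] w 0.001
clock: 9.1
position: [0.6833, 0.0315, 0.0644]
ee_rot: [0.268, 3.119, -0.006]
force: [14.9, -7.4, -2.8]
width: 0.003
t 9.2 st [ 54.1 -18.3] z 64.5 Fst [16.4 -1.3 -3.8] yaw_y-st -0.15 zax [ 0.012 -0.003 -1.   ] w 0.006
```

View pics/k5.png

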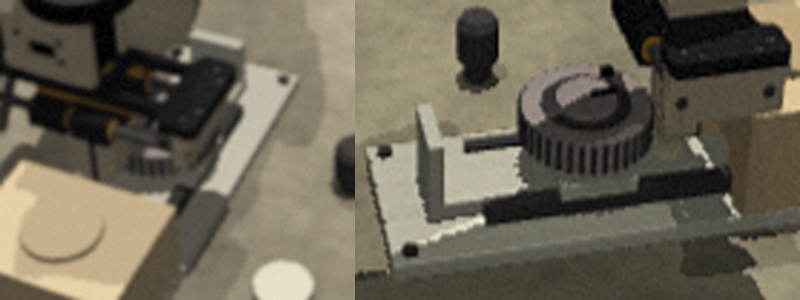

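```bash
cat > pip.py <<'E'
import sys;from h import *
fn,cam,cx,cy,z=sys.argv[1],sys.argv[2],*map(float,sys.argv[3:6])
d=dict(np.load(f'pics/{fn}{cam}.npz'))
u,v=(190+cx/355*130,190+cy/300*110) if cam=='s' else (245+(cx-355)/445*155,195+cy*.3)
x=st(pt(d,u,v,z));w=x-[-2.5,-.5];print(x,np.hypot(*w),np.degrees(np.arctan2(w[1],w[0])))
E
python3 pip.py k5 d 606 71 .066
```

```text
[20.48588659 22.20576205] 32.309481773125356 44.64873772319627
```

```bash
python3 -m pendant '[[[-0.03,0.13,0,0,0,0,1],[0,0.13,0,0,0,0,1],[0,0.13,0,0,0,0,1],[0,0.13,0,0,0,0,1],[0,0.13,0,0,0,0,1],[0,0.13,0,0,0,0,1],[0.008,0.124,0,0,0,0,1],[0.022,0.122,0,0,0,0,1],[0.037,0.118,0,0,0,0,1],[0.051,0.113,0,0,0,0,1]]]'; python3 -c "
from h import *
rep()"
python3 -m pendant '[[[0.064,0.106,0,0,0,0,1],[0.076,0.098,0,0,0,0,1],[0.088,0.088,0,0,0,0,1],[0.098,0.077,0,0,0,0,1],[0.106,0.064,0,0,0,0,1],[0.113,0.051,0,0,0,0,1],[0.118,0.037,0,0,0,0,1],[0.122,0.022,0,0,0,0,1],[0.124,0.008,0,0,0,0,1]]]'; python3 crop.py k6
```

```text
clock: 10.03
position: [0.6879, 0.0858, 0.065]
ee_rot: [0.264, 3.121, 0.001]
force: [9.3, 1.2, 4.9]
width: 0.002
t 10.03 st [49.2 34.2] z 65.0 Fst [9.  2.7 4.9] yaw_y-st -0.07 zax [ 0.01  0.   -1.  ] w 0.002
clock: 10.78
position: [0.6541, 0.1179, 0.065]
ee_rot: [0.259, 3.124, 0.008]
force: [4.2, 11.9, 7.9]
width: 0.007
t 10.88 st [ 9.3 60.4] z 64.8 Fst [ 1.1 11.8  7.6] yaw_y-st 0.13 zax [ 0.006  0.005 -1.   ] w 0.002
```

View pics/k6.png

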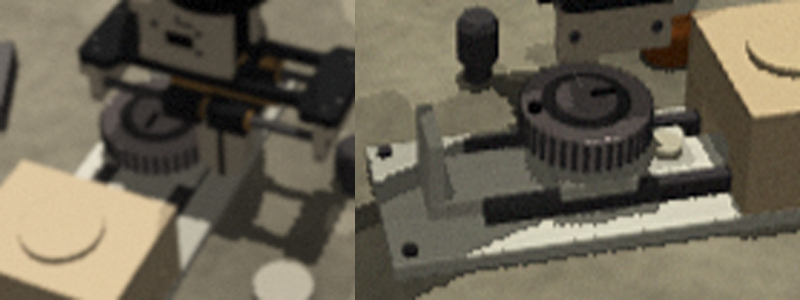

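```bash
python3 pip.py k6 d 534 107 .0675
```

```text
[-37.13189542  -8.57778339] 35.56147866732565 -166.87067256324687
```

```bash
python3 -m pendant '[[[0.119,0.02,0,0,0,0,1],[0.119,0,0,0,0,0,1],[0.119,0,0,0,0,0,1],[0.119,0,0,0,0,0,1],[0.124,-0.008,0,0,0,0,1],[0.122,-0.022,0,0,0,0,1],[0.118,-0.037,0,0,0,0,1],[0.113,-0.051,0,0,0,0,1],[0.106,-0.064,0,0,0,0,1],[0.098,-0.076,0,0,0,0,1],[0.088,-0.088,0,0,0,0,1],[0.077,-0.098,0,0,0,0,1],[0.064,-0.106,0,0,0,0,1],[0.051,-0.113,0,0,0,0,1],[0.037,-0.118,0,0,0,0,1],[0.022,-0.122,0,0,0,0,1],[0.008,-0.124,0,0,0,0,1]]]'; python3 crop.py k7
```

```text
clock: 12.3
position: [0.5814, 0.0859, 0.0625]
ee_rot: [-0.26, -3.124, -0.001]
force: [-14.5, 6.5, 11.7]
width: 0.008
t 12.4 st [-56.1  14.9] z 62.3 Fst [-12.7   0.8  11. ] yaw_y-st -0.02 zax [-0.007  0.    -1.   ] w 0.009
```

View pics/k7.png

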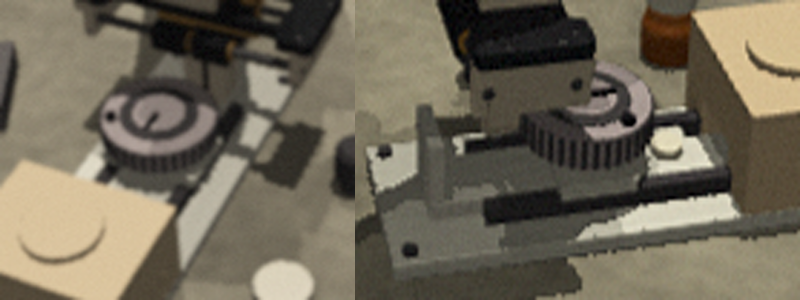

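```bash
python3 pip.py k7 d 628 119 .069;python3 pip.py k7 s 110 118 .069
```

```text
[ 18.37205426 -35.14232583] 40.44420091416467 -58.93097225182194
[ 22.2053916  -28.28874169] 37.1829334355491 -48.36152233684028
```

```bash
python3 -m pendant '[[[0,-0.13,0,0,0,0,1],[0,-0.13,0,0,0,0,1],[0,-0.13,0,0,0,0,1],[0,-0.13,0,0,0,0,1],[0,-0.13,0,0,0,0,1],[0,-0.125,0,0,0,0,1],[-0.008,-0.124,0,0,0,0,1],[0,0,0,0,0,0,1]]]'; python3 crop.py k8
```

```text
clock: 13.07
position: [0.5751, 0.0472, 0.062]
ee_rot: [-0.264, -3.123, 0.003]
force: [-13.4, -0.8, 7.9]
width: 0.005
t 13.17 st [-55.6 -22.4] z 62.0 Fst [-11.8  -3.3   9.3] yaw_y-st -0.07 zax [-0.008 -0.002 -1.   ] w 0.003
```

View pics/k8.png

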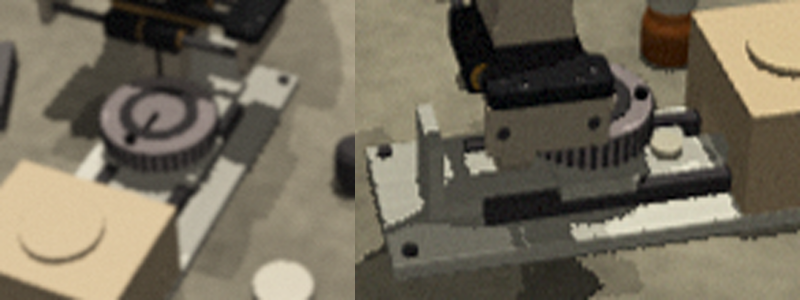

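```bash
python3 pip.py k8 d 641 93 .07;python3 pip.py k8 s 130 139 .07; python3 pip.py k8 s 158 113 .067;python3 pip.py k8 s 149 128 .067
python3 -c "
from h import *
d=dict(np.load('pics/k8s.npz'));cv2.imwrite('pics/k8z.png',cv2.resize(d['img'][215:260,220:280,::-1],None,fx=10,fy=10,interpolation=cv2.INTER_CUBIC))"
```

```text
[ 34.16893504 -12.08218775] 38.45462092017686 -17.529154536674046
[37.63348481 -3.35426533] 40.23485347163609 -4.067986364040672
[1.90336506 1.16422055] 4.707361670948101 20.703729337194446
[19.16361068  2.42013714] 21.85953404285124 7.676887991076038
```

View pics/k8z.png

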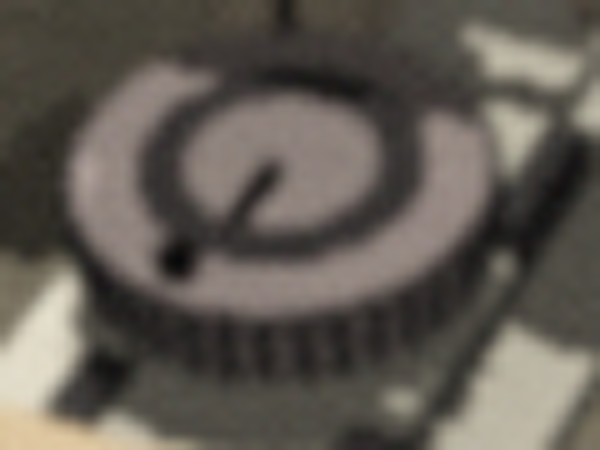

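The pip, at zoom (177,257), is about 10° short of the bar line. I advance about 0.18 rad more, then back off radially and look from above.

```bash
python3 -m pendant '[[[-0.022,-0.122,0,0,0,0,1],[-0.015,-0.06,0,0,0,0,1],[0,0,0,0,0,0,1]]]'; python3 crop.py k9
```

```text
clock: 13.42
position: [0.5759, 0.0396, 0.0622]
ee_rot: [-0.265, -3.124, 0.004]
force: [-11.3, -1.8, 8.2]
width: 0.004
t 13.52 st [-53.5 -30. ] z 62.1 Fst [-9.4 -4.1  7.5] yaw_y-st -0.09 zax [-0.007 -0.002 -1.   ] w 0.007
```

View pics/k9.png

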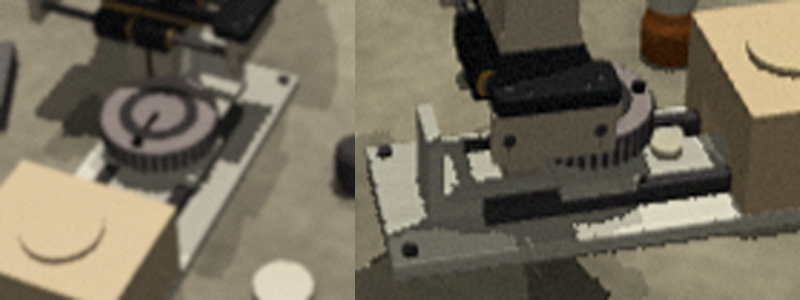

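The pip now lies on the bar line (scene crop (137,140)). I back off radially, lift, and look from above.

```bash
python3 -m pendant '[[[0.12,-0.04,0,0,0,0,1],[0.12,-0.04,0,0,0,0,1],[0.12,-0.04,0,0,0,0,1],[0,0,0,0,0,0,1]]]';python3 -c "
from h import *
rep()"
python3 -m pendant '[[[0,0,-0.8,0,0,0,1],[0,0,-0.9,0,0,0,1],[0,0,-0.9,0,0,0,1],[0,0,-0.9,0,0,0,1],[0,0,-0.8,0,0,0,1],[-0.7,0.3,0,0,0,0,1],[-0.8,0.3,0,0,0,0,1],[-0.8,0.2,0,0,0,0,1],[-0.4,0,0,0,0,0,1],[0,0,0,0,0,0,1]]]'; python3 -c "
from h import *
rep();d=snap('wrist','pics/w5.png')"
```

```text
clock: 13.85
position: [0.5635, 0.0388, 0.0627]
ee_rot: [-0.264, -3.13, 0.001]
force: [-0.5, 0.0, -0.6]
width: 0.009
t 13.85 st [-65.6 -32.9] z 62.7 Fst [-0.5 -0.  -0.6] yaw_y-st -0.05 zax [-0.001 -0.    -1.   ] w 0.009
clock: 14.68
position: [0.6792, 0.0524, 0.234]
ee_rot: [0.264, 3.129, -0.001]
force: [-0.1, -0.3, -0.3]
width: 0.003
t 14.68 st [46.2 -0.2] z 234.0 Fst [-0.1 -0.3 -0.3] yaw_y-st -0.04 zax [ 0.001 -0.001 -1.   ] w 0.003
```

View pics/w5.png

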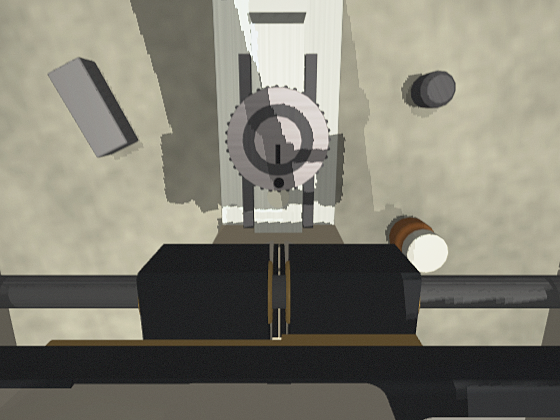

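Top view: the pip at (278,183) is in line with the pointer bar at (278,145–163), so the collar is at two turns. The tab is at (277,17). I refine its position.

```bash
python3 -c "
from h import *
d=dict(np.load('pics/w5.npz'))
h=pt(d,278,144,.067);p=pt(d,278.3,183,.070)
print(st(h),st(p),np.degrees(np.arctan2(*(st(p)-st(h))[::-1])))
for u,v in((249,12),(306,12),(249,22),(306,22),(277,15)): print(st(pt(d,u,v,.06)), pt(d,u,v)[2])
cv2.imwrite('pics/w5c.png',cv2.resize(d['img'][0:210,210:350,::-1],None,fx=2.8,fy=2.8,interpolation=cv2.INTER_CUBIC))
"
```

```text
[ 1.21412861 -1.1230547 ] [34.18626936 -0.90997767] 0.37025938491272387
[-101.25962581  -23.90310647] 0.058044933555510436
[-101.19857342   21.15998339] 0.05940262845614752
[-94.09040083 -24.06776223] 0.01255052232200099
[-94.02978627  21.29611017] 0.011235542625617267
[-99.08893233  -1.77057463] 0.05404161134963681
```

View pics/w5c.png

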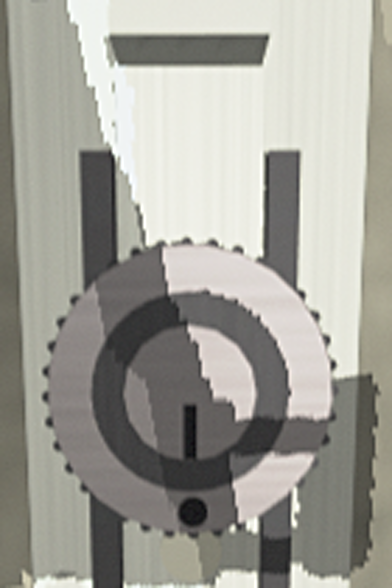

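```bash
python3 -m pendant '[[[0.8,0,0,0,0,0,1],[0.9,0,0,0,0,0,1],[0.9,0,0,0,0,0,1],[0.9,0,0,0,0,0,1],[0.9,-0.02,0,0,0,0,1],[0.5,0,0,0,0,0,1],[0,0,0.8,0,0,0,1],[0,0,0.9,0,0,0,1],[0,0,0.9,0,0,0,1],[0,0,0.9,0,0,0,1],[0,0,0.7,0,0,0,1],[0,0,0.3,0,0,0,1],[0,0,0,0,0,0,1]]]'; python3 crop.py k10
```

```text
clock: 15.82
position: [0.4801, 0.0841, 0.0524]
ee_rot: [-0.263, -3.126, 0.003]
force: [0.3, -0.1, 1.0]
width: 0.007
t 15.92 st [-153.2   -1.2] z 55.1 Fst [-0.2  0.1 -0. ] yaw_y-st -0.03 zax [-0.001 -0.    -1.   ] w 0.007
```

View pics/k10d.png

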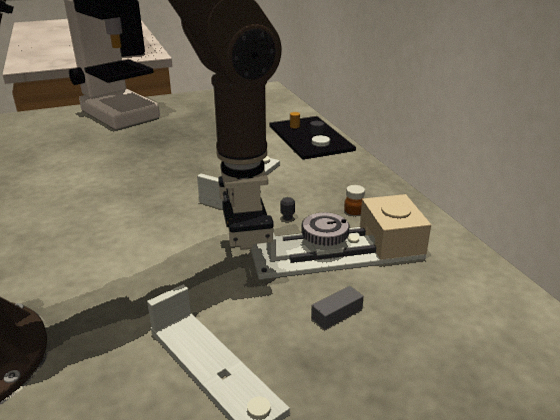

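The side view shows the fingers behind the tab at (250,243). Now I push.

```bash
python3 -m pendant '[[[-0.2,0,0,0,0,0,1],[-0.2,0,0,0,0,0,1],[-0.2,0,0,0,0,0,1],[-0.1,0,0,0,0,0,1],[-0.1,0,0,0,0,0,1],[-0.1,0,0,0,0,0,1],[-0.1,0,0,0,0,0,1]]]'; python3 -c "
from h import *
rep()"; python3 -m pendant '[[[-0.1,0,0,0,0,0,1],[-0.1,0,0,0,0,0,1],[-0.1,0,0,0,0,0,1],[-0.1,0,0,0,0,0,1]]]'; python3 crop.py k11
```

```text
clock: 16.5
position: [0.5218, 0.0781, 0.0546]
ee_rot: [-0.263, -3.129, 0.0]
force: [-4.7, 0.8, 2.5]
width: 0.006
t 16.5 st [-113.3   -1.1] z 54.6 Fst [-4.8 -0.   2.5] yaw_y-st -0.01 zax [-0.002  0.    -1.   ] w 0.006
clock: 16.83
position: [0.5389, 0.0752, 0.0546]
ee_rot: [0.264, 3.13, -0.0]
force: [-2.0, 0.7, -0.8]
width: 0.01
t 16.93 st [-95.3  -1. ] z 54.8 Fst [0.2 0.1 0. ] yaw_y-st -0.06 zax [ 0.002 -0.    -1.   ] w 0.003
```

View pics/k11.png

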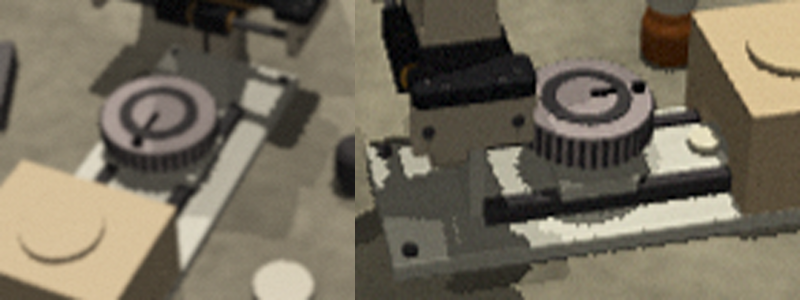

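```bash
python3 -m pendant '[[[-0.07,0,0,0,0,0,1],[-0.07,0,0,0,0,0,1],[-0.07,0,0,0,0,0,1],[-0.07,0,0,0,0,0,1],[-0.07,0,0,0,0,0,1],[0,0,0,0,0,0,1]]]'; python3 -c "
from h import *
rep()"; python3 -m pendant '[[[-0.05,0,0,0,0,0,1],[-0.05,0,0,0,0,0,1],[0,0,0,0,0,0,1]]]'; python3 -c "
from h import *
rep()"; python3 -m pendant '[[[-0.05,0,0,0,0,0,1],[0,0,0,0,0,0,1],[0,0,0,0,0,0,1]]]'; python3 -c "
from h import *
rep()"
```

```text
clock: 17.43
position: [0.553, 0.0729, 0.0548]
ee_rot: [0.264, 3.129, 0.0]
force: [0.4, -0.5, 0.1]
width: 0.006
t 17.43 st [-81.6  -1. ] z 54.8 Fst [ 0.5 -0.5  0.1] yaw_y-st -0.04 zax [ 0.001 -0.    -1.   ] w 0.006
clock: 17.68
position: [0.5563, 0.0724, 0.0547]
ee_rot: [0.263, 3.13, 0.0]
force: [-1.8, 0.8, 2.0]
width: 0.003
t 17.68 st [-78.3  -1. ] z 54.7 Fst [-1.9  0.5  2. ] yaw_y-st -0.03 zax [ 0.  0. -1.] w 0.003
clock: 17.93
position: [0.5579, 0.0721, 0.0547]
ee_rot: [0.263, 3.131, 0.0]
force: [-2.4, 1.0, 2.0]
width: 0.005
t 17.93 st [-76.6  -1. ] z 54.7 Fst [-2.6  0.6  2. ] yaw_y-st -0.02 zax [ 0.  0. -1.] w 0.005
```

```bash
python3 -m pendant '[[[-0.05,0,0,0,0,0,1],[0,0,0,0,0,0,1],[0,0,0,0,0,0,1]]]'; python3 -c "
from h import *
rep()"; python3 -m pendant '[[[-0.05,0,0,0,0,0,1],[0,0,0,0,0,0,1],[0,0,0,0,0,0,1]]]'; python3 -c "
from h import *
rep()";python3 -m pendant '[[[-0.05,0,0,0,0,0,1],[0,0,0,0,0,0,1],[0,0,0,0,0,0,1]]]'; python3 crop.py k12
```

```text
clock: 18.18
position: [0.5579, 0.072, 0.0545]
ee_rot: [-0.262, -3.127, 0.0]
force: [-8.6, 1.9, 6.8]
width: 0.005
t 18.18 st [-76.6  -1. ] z 54.5 Fst [-8.8  0.5  6.8] yaw_y-st 0.0 zax [-0.004  0.    -1.   ] w 0.005
clock: 18.43
position: [0.558, 0.072, 0.0543]
ee_rot: [-0.261, -3.124, 0.001]
force: [-15.2, 2.8, 11.8]
width: 0.007
t 18.43 st [-76.6  -1. ] z 54.3 Fst [-15.5   0.2  11.8] yaw_y-st 0.03 zax [-0.007  0.    -1.   ] w 0.007
clock: 18.68
position: [0.558, 0.072, 0.0541]
ee_rot: [-0.26, -3.12, 0.001]
force: [-22.8, 4.0, 18.2]
width: 0.003
t 18.78 st [-76.5  -1. ] z 54.1 Fst [-22.    0.   17.8] yaw_y-st 0.05 zax [-0.011  0.    -1.   ] w 0.004
```

View pics/k12.png

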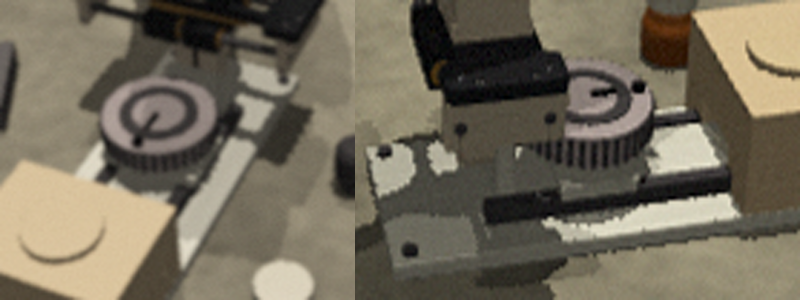

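A hard stop: 22 N with no further motion, and the shuttle's light knob has gone into the port. I back off and look from above.

```bash
python3 -m pendant '[[[0.1,0,0,0,0,0,1],[0.1,0,0,0,0,0,1],[0.15,0,0,0,0,0,1],[0.3,0,0,0,0,0,1],[0.5,0,0,0,0,0,1],[0,0,-0.8,0,0,0,1],[0,0,-0.9,0,0,0,1],[0,0,-0.9,0,0,0,1],[0,0,-0.9,0,0,0,1],[0,0,-0.9,0,0,0,1],[-0.7,0,0,0,0,0,1],[-0.9,0,0,0,0,0,1],[-0.9,0,0,0,0,0,1],[-0.9,0,0,0,0,0,1],[-0.7,0,0,0,0,0,1],[0,0,0,0,0,0,1]]]'; python3 crop.py k13; python3 -c "
from h import *
d=snap('wrist','pics/w6.png')"
```

```text
clock: 20.12
position: [0.6847, 0.0492, 0.2299]
ee_rot: [0.267, 3.127, -0.002]
force: [-0.8, -0.5, 0.3]
width: 0.007
t 20.22 st [48.1 -1.5] z 230.0 Fst [-0.4 -0.  -0.1] yaw_y-st -0.09 zax [ 0.    -0.001 -1.   ] w 0.005
```

View pics/w6.png

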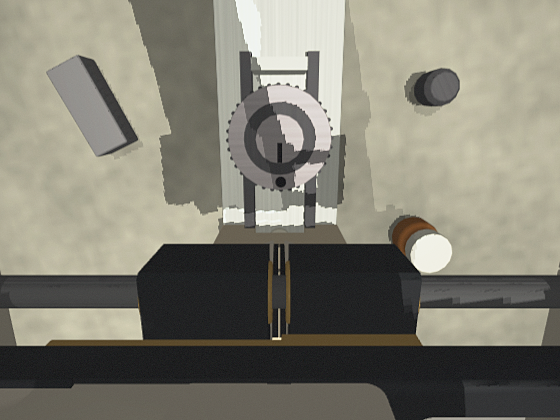

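View pics/k13.png

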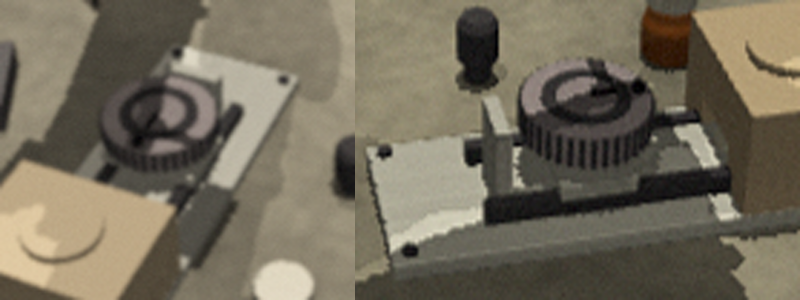

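```bash
python3 -c "
from h import *
d=dict(np.load('pics/w6.npz'))
for u,v in((280,56),(280,70),(258,62),(302,62)): print(v,st(pt(d,u,v,.06)),pt(d,u,v)[2])
h=st(pt(d,279.5,142,.067));p=st(pt(d,280.5,182,.070));print(h,p,np.degrees(np.arctan2(*(p-h)[::-1])))
cv2.imwrite('pics/w6c.png',cv2.resize(d['img'][40:200,210:350,::-1],None,fx=3.5,fy=3.5,interpolation=cv2.INTER_CUBIC))
"
```

```text
56 [-66.71892958  -0.62945681] 0.010679614234376467
70 [-56.16890802  -0.64033191] 0.05865026059247447
62 [-62.25996632 -18.4011506 ] 0.05909421954258126
62 [-62.18438723  17.13148699] 0.05878219262753681
[ 0.92668408 -1.13773442] [34.24439334 -0.33850007] 1.3741633364794479
```

View pics/w6c.png

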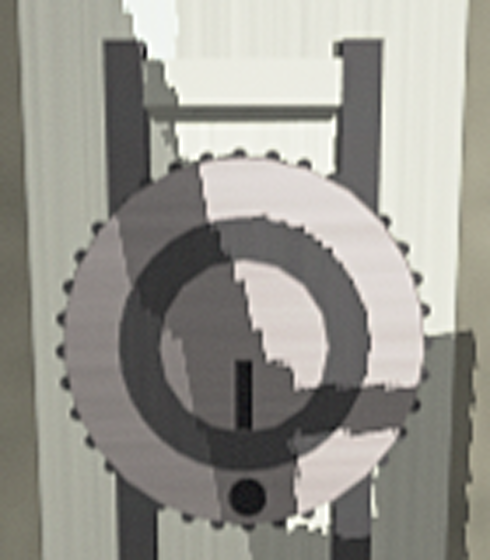

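The tab's outer face is at about -66 mm (nominal home -65), and the push ended on a hard stop. The pip at crop (247,497) is in line with the bar at (244,395). The bystanders are unmoved and the arm is clear and still, so I hand in.

```bash
python3 -c "
from h import *
rep();print(arm.sign_off())"
```

```text
t 20.27 st [47.1 -1.1] z 230.3 Fst [-0.1  0.   0.4] yaw_y-st -0.04 zax [-0. -0. -1.] w 0.007
the job is handed in; nothing more can be done
None
```

I turned the collar counterclockwise to two full turns, pushed the shuttle home, and handed the job in at about 20 s. The hand-in reports no verdict.

**Collar:** I rolled the closed fingertips around the knurled rim for about 1.3 orbits, with contact forces of about 5 to 17 N. I stopped when the pip came to the pointer bar the second time. From above, the pip lies within about 1.5° of the bar, and it did not shift while the shuttle was pushed.

**Shuttle:** I pushed the tab until it hit a hard stop, where the force rose to 22 N with no further motion. The tab's outer face measures about -66 mm against a nominal -65 mm for home.

**Bystanders and arm:** The objective, slide box and jar look unmoved in the last pictures. The arm is raised clear of everything, with about 0 N on the tool.

**Disagreements:** The side and scene views put the pip up to about 13° apart because of calibration offsets of a few millimetres. I settled the collar angle with the wrist camera's top view. No check failed.

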